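# Stand the fallen wire spool up and push it back into its row

### The job

One of the three wire spools has been knocked over and lies on its side on the bench. Push it up with the fingertips so that it stands flat on one of its flanges, and push it along the bench back into the row, roughly in the middle of the gap between the two standing spools and up against the low rail behind them. Only push, gently: do not pinch it or lift it off the bench, and leave the two standing spools, the coil and the tape roll where they are.

Things in the scene. Friction and masses are not known exactly. Their poses are not given: they have to be found in the camera images.
- spool: Fallen black wire spool, 0.4-0.8 kg: two flanges 100 mm across, 6 mm thick, 56 mm over their flat outer faces; winding 74 mm across. Origin at its centre, x along its axis. Lies on its side, axis level, its centre 20-25 cm before the rail. May stand on either end. Pushed along its axis above 70 mm height it tips about the far flange's foot; past 30 degrees it falls upright. Pushed low it slides.
- rail: Low back-stop rail, an aluminium angle fixed to the bench: 30 mm high, 460 mm long. Origin on its front face at bench level, mid-length, within 5 mm of the middle of the gap; x level, square to the face, away from the robot; y along the rail; z up. Home for the spool: upright, touching the rail, its centre at x = -50, y = 0, z = 28 mm in this frame.
- left_spool: A standing spool like the fallen one (100 mm across, 56 mm high), loose, near the rail's left (+y) end, 145 to 155 mm from the middle of the gap and 1 to 4 mm off the rail. Origin at the centre of its underside, z up. To be left alone.
- right_spool: A standing spool like the fallen one (100 mm across, 56 mm high), loose, near the rail's right (-y) end, 145 to 155 mm from the middle of the gap and 1 to 4 mm off the rail. Origin at the centre of its underside, z up. To be left alone.
- coil: A small wound transformer coil, loose, standing on its pins to one side of the fallen spool (left or right): black end flanges, yellow taped winding, 34 by 34 mm, 34 mm high. Origin at the centre of its underside, z up. To be left alone.
- tape_roll: A roll of yellow tape lying flat on the bench on the other side of the fallen spool, loose: 60 mm in diameter, 25 mm high, 48 mm bore, origin at the centre of its underside, z up. To be left alone.
Not all that is in view belongs to the job. What is shaped like the spool but purple is not meant.

How it is judged:
By the outcome, as a careful person would: the job done as asked, in the order asked, and still so for the second after the job is handed in, with the robot touching nothing.
It also fails if it takes over 48 s, if anything falls off the work surface, if the arm or the gripper's body presses on something with over 40 N, if the wrist force passes 120 N, or if a joint passes its speed limit or range.

### The arm

A 7-joint arm with a two-finger parallel gripper is mounted at the origin on the work surface. World frame = base frame: x ahead of the robot, y to its left, z up, the work surface at z = 0. Lengths are in m, angles in rad, forces in N, time in s.
With the tool pointing down it reaches from about 0.4 to 0.85 m from the base axis. Payload 6.9 kg.
Tool frame: the origin (TCP) lies midway between the tips of the shut fingers; the grasp point (between the pads) lies 19 mm behind it (ctrl.grasp_offset is the distance from the TCP to the grasp point, in m); z points along the fingers, y is the line along which they close (so a half turn about z gives the same grasp; the last joint's range is limited). The gripper opens to 85 mm and grips with 20 to 120 N. Pads are 22 mm wide; open, the fingers measure 114 mm over their backs; the gripper's body (76 mm by 85 mm) begins 54 mm behind the grasp point. The pads swing forward as they close: fully open they stand 13 mm farther back than shut.
Start: joints at [1.331, 0.507, -0.238, 1.5, 0.126, 1.149, -0.155], TCP at [0.212, -0.588, 0.231] pointing down, gripper open.
Joint ranges: [-3.08, 3.08], [-0.24, 2.05], [-1.43, 1.35], [0, 2.5], [-1.52, 4.66], [0.17, 1.96], [-2.89, 2.89]. Speed limits (rad/s): [2.39, 2.39, 3.14, 3.14, 3.14, 3.14, 3.14].

### API

Orientations are given as a 3x3 rotation matrix whose columns are the frame's x, y, z axes.
In Python, from bench import ctrl gives the robot as it stands.
- The arm moves only by the tool play_rows, never from a script. Its argument "motion" is a list of rows, each a list of 2 entries, a list of its own where there are three numbers: the shift along the tool's x, y, z as a fraction of full scale, then the turn, a rotation vector about the tool's x, y, z as a fraction of full scale. In form: [[[dx, dy, dz], [wx, wy, wz]], ...]. A call has 1 to 12 rows; each row shifts and turns the commanded pose from where the row before left it, along the tool's axes as they then stand; what a row does not reach is not made up. Full scale, the value 1, is 0.15 m for a shift and 90 degrees for a turn. A row lasts 1/12 s, in which the tool goes at most 41.7 mm and 7.16 degrees, less where a joint would pass 70% of its speed; a pose out of reach is approached as far as the arm can. A call with a number of a shift or a turn outside -1 to 1 is refused whole. A call with a gripper value outside its range is refused whole. "jaw" is the finger opening in mm, from 0 to 85.4, set as the call begins (left out, the last holds). The fingers move at their own pace and stop on an object; "squeeze" is the grip in N (left out, the last holds). Time passes only in rows, so rows that do not move let the fingers close. It gives the time, the measured TCP pose, the force, the opening and the grip force at its end, in the units of the state.
- ctrl.get_state(): the state, without advancing time (a new reading comes with each control period).
- ctrl.camera(name): name is "side" or "top" or "wrist"; returns a dict with "color" (420x560x3 uint8, red, green, blue), "intrinsics" (3x3 intrinsics, pixels), "position" and "orientation" of the camera in the world; the wrist camera has in their place "tool_from_camera" (4x4, takes a point from camera to tool coordinates, whose origin is the TCP and whose axes are the flange's). Camera axes: x right, y down, z forward; pixel columns grow to the right and rows downward; lengths in m; the calibration is good to about 2 mm. A picture is of the moment at which its call begins: read the wrist's pose just before it. There is no depth.
- ctrl.close_job(): hands the job in; it is judged then, once.
The state is a dict: "t": time; "joint_positions": joint angles; "qvel": joint speeds; "joint_torque": joint torques, N m; "tool_pos": TCP position; "ee_rot": TCP orientation; "ft_force": force on the tool from outside, world axes, zero at the start; "ft_torque": the same for the moment, N m; "gripper_width": finger opening in m; "grasp_force": force on a finger pad.
Only numpy, scipy, OpenCV 4.12 (cv2) and the standard library are available. Lean on these libraries where they do the work, as an engineer would, in place of code of your own. Each camera call takes 0.05 s, during which the arm holds its last target. There are 200 camera calls.

## Working session

There is one attempt and no reset: what is moved stays moved. The work goes in short steps, Python scripts to look and compute and a tool call to move; the robot and the scene stay as the last step left them, time stands still between calls to the robot, and variables do not carry over. Pictures are saved under pics/ and viewed, at most 10 in all, crops included, and the job is handed in when it is done.

Besides the shell and the picture viewer there is one more tool, called after "Call:" by a JSON object that holds its "op" and its "data", one argument or row to a line. play_rows: Moves the arm, as the interface text tells. Its arguments: {"type":"object","properties":{"motion":{"type":"array","items":{"type":"array"}},"jaw":{"type":"number"},"squeeze":{"type":"number"}},"required":["motion"]}

```bash
mkdir -p pics; ls
cat > h.py <<'E'
import numpy as np, cv2
from bench import ctrl
def cam(n):
    return ctrl.camera(n)
def pix(c,P):
    R=np.array(c['orientation']);p=(np.atleast_2d(P)-c['position'])@R
    q=p@np.array(c['intrinsics']).T
    return q[:,:2]/q[:,2:]
def ray(c,uv):
    d=np.linalg.inv(c['intrinsics'])@np.array([uv[0],uv[1],1.]);R=np.array(c['orientation']);return np.array(c['position']),R@d
def at(c,uv,z):
    o,d=ray(c,uv);return o+d*(z-o[2])/d[2]
E
python3 - <<'E'
from h import *
import pickle
s=ctrl.get_state();print({k:np.round(v,3).tolist() for k,v in s.items()})
for n in('side','top'):
    c=cam(n);pickle.dump(c,open(n+'.pkl','wb'));cv2.imwrite(f'pics/{n}0.png',cv2.cvtColor(c['color'],cv2.COLOR_RGB2BGR))
    print(n,np.round(c['position'],3),np.round(c['orientation'],3).tolist(),np.round(c['intrinsics'],1).tolist())
E
```

```text
pics
{'t': 0.0, 'joint_positions': [1.331, 0.508, -0.238, 1.501, 0.126, 1.149, -0.155], 'qvel': [0.001, -0.001, 0.001, -0.001, -0.001, -0.001, 0.001], 'joint_torque': [0.001, -62.06, -2.186, -24.965, 0.013, 0.012, -0.0], 'tool_pos': [0.212, -0.588, 0.23], 'ee_rot': [[0.941, 0.339, -0.001], [0.339, -0.941, 0.002], [-0.0, -0.002, -1.0]], 'ft_force': [-0.689, -0.149, -0.794], 'ft_torque': [-0.008, 0.027, 0.01], 'grasp_force': 0.0, 'gripper_width': 0.086}
side [ 0.446 -0.426  0.624] [[0.986, -0.129, 0.109], [-0.169, -0.772, 0.613], [0.005, -0.623, -0.783]] [[389.4, 0.0, 284.9], [0.0, 389.4, 206.9], [0.0, 0.0, 1.0]]
top [0.393 0.024 0.761] [[0.121, -0.968, 0.221], [-0.993, -0.118, 0.028], [-0.001, -0.223, -0.975]] [[387.9, 0.0, 284.2], [0.0, 387.9, 213.4], [0.0, 0.0, 1.0]]
```

View pics/top0.png

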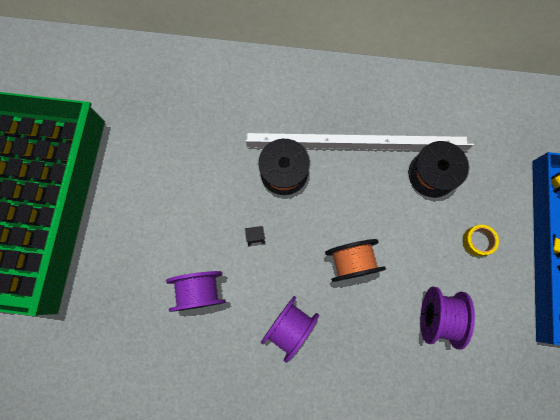

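View pics/side0.png

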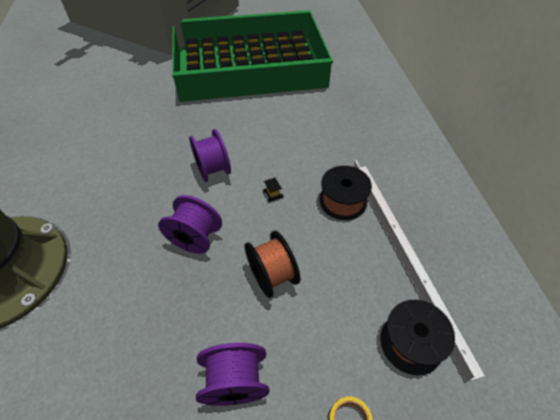

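Candidates in the top view: black/orange spool lying at (355,261); standing black ones at (284,165) and (438,168), purple decoys at (195,290), (290,330) and (447,318). I choose (355,261) and check it in one close crop.

```bash
cat > fit.py <<'E'
from h import *
from scipy.optimize import minimize
a=np.linspace(0,2*np.pi,48,endpoint=False)
def ring(r,h): return np.c_[np.full(48,h),r*np.cos(a),r*np.sin(a)]
parts=[np.r_[ring(.05,-.028),ring(.05,-.022)],np.r_[ring(.05,.022),ring(.05,.028)],np.r_[ring(.037,-.025),ring(.037,.025)]]
def sil(c,R,p):
    m=np.zeros((1680,2240),np.uint8)
    for q in parts:
        u=pix(c,q@R.T+p)*4+1.5
        cv2.fillConvexPoly(m,cv2.convexHull(np.round(u).astype(np.int32)),1)
    return m
def mask(c):
    h=cv2.cvtColor(c['color'],cv2.COLOR_RGB2HSV);H,S,V=cv2.split(h)
    m=((V<58)|((S>90)&(H<18)))&~((H>120)&(H<160)&(S>80))
    return m.astype(np.uint8)
def pose(v,up):
    if up: return np.array([[0,0,1],[0,1,0],[-1,0,0]],float),np.array([v[0],v[1],.028])
    cy,sy=np.cos(v[2]),np.sin(v[2])
    return np.array([[cy,-sy,0],[sy,cy,0],[0,0,1]]),np.array([v[0],v[1],.05])
def fit(cs,v0,up):
    ms=[cv2.resize(mask(c),None,fx=4,fy=4,interpolation=0) for c in cs]
    def cost(v):
        R,p=pose(v,up);t=0
        for c,m in zip(cs,ms):
            s=sil(c,R,p);roi=cv2.dilate(s,np.ones((33,33)));
            t+=((s!=m)&(roi>0)).sum()/s.sum()
        return t
    n=len(v0);S=np.vstack([v0]+[np.array(v0)+np.eye(n)[i]*[.012,.012,.2][i] for i in range(n)])
    r=minimize(cost,v0,method='Nelder-Mead',options=dict(initial_simplex=S,xatol=2e-4,fatol=1e-4))
    return r.x,r.fun
E
python3 - <<'E'
from fit import *
import pickle
T=pickle.load(open('top.pkl','rb'));S=pickle.load(open('side.pkl','rb'))
p0=at(T,(355,261),.05);print(p0)
for nm,uv,up in(('fallen',(355,261),0),('left',(284,165),1),('right',(438,168),1)):
    p=at(T,uv,.05); v=list(p[:2])+([] if up else [.1])
    for cs in([T,S],[T],[S]):
        x,f=fit(cs,v,up);print(nm,np.round(x,4),round(f,3))
# rail points top
for uv in((247,146),(473,150),(247,134),(467,138)): print(uv,at(T,uv,0).round(3),at(T,uv,.03).round(3))
for nm,uv in(('coil',(255,234)),('tape',(481,240)),('pur',(290,330)),('pur2',(447,318))): print(nm,at(T,uv,.03).round(3))
a=cv2.resize(T['color'][120:160,235:485],None,fx=3,fy=3,interpolation=2)
b=cv2.resize(T['color'][225:300,300:410],None,fx=6,fy=6,interpolation=2)
m=np.zeros((120+450,750,3),np.uint8);m[:120]=a;m[120:,:660]=b
cv2.imwrite('pics/crop.png',m[:,:,::-1])
E
```

```text
[ 0.48121919 -0.09519519  0.05      ]
fallen [ 0.4819 -0.0938  0.3345] 0.142
fallen [ 0.4818 -0.0937  0.3448] 0.065
fallen [ 0.4823 -0.0939  0.3079] 0.069
left [0.6533 0.0573] 0.11
left [0.6529 0.0573] 0.058
left [0.6531 0.058 ] 0.052
right [ 0.6849 -0.2462] 0.102
right [ 0.6849 -0.2462] 0.062
right [ 0.6854 -0.2457] 0.039
(247, 146) [0.7   0.141 0.   ] [0.688 0.136 0.03 ]
(473, 150) [ 0.748 -0.33   0.   ] [ 0.734 -0.316  0.03 ]
(247, 134) [0.727 0.144 0.   ] [0.714 0.14  0.03 ]
(467, 138) [ 0.774 -0.317  0.   ] [ 0.759 -0.304  0.03 ]
coil [0.512 0.095 0.03 ]
tape [ 0.552 -0.333  0.03 ]
pur [0.345 0.008 0.03 ]
pur2 [ 0.401 -0.273  0.03 ]
```

View pics/crop.png

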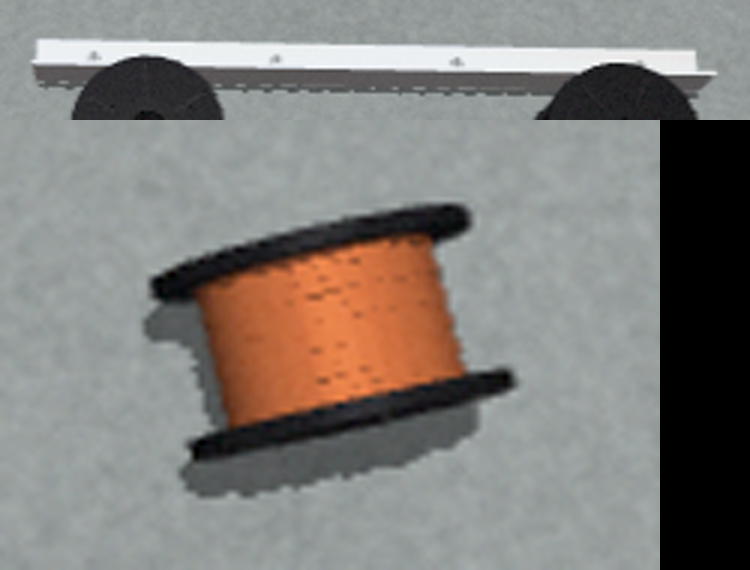

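Crop: fallen spool with black flanges and orange winding, confirmed; rail front top edge runs from (246.7,140.7) to (474,144.3). The spool's axis has yaw ≈19°, almost the tool's present yaw. Moving over behind it.

Call:
{"op": "play_rows", "data": {
  "motion": [
    [[0.12,-0.125,0],[0,0,0]],
    [[0.12,-0.125,0],[0,0,0]],
    [[0.12,-0.125,0],[0,0,0]],
    [[0.12,-0.125,0],[0,0,0]],
    [[0.12,-0.125,0],[0,0,0]],
    [[0.12,-0.125,0],[0,0,0]],
    [[0.12,-0.125,0],[0,0,0]],
    [[0.12,-0.125,0],[0,0,0]],
    [[0.12,-0.125,0],[0,0,0]],
    [[0.12,-0.125,0],[0,0,0]]
  ],
  "jaw": 30
}}

```text
t: 0.93
tool_pos: [0.3177, -0.3492, 0.2311]
ee_rot: [[0.941, 0.339, -0.0], [0.339, -0.941, 0.0], [-0.0, -0.001, -1.0]]
ft_force: [0.1, 1.0, -0.5]
gripper_width: 0.0297
grasp_force: 0.0
```

Call:
{"op": "play_rows", "data": {
  "motion": [
    [[0.12,-0.125,0],[0,0,0]],
    [[0.12,-0.125,0],[0,0,0]],
    [[0.12,-0.125,0],[0,0,0]],
    [[0.12,-0.125,0],[0,0,0]],
    [[0.12,-0.125,0],[0,0,0]],
    [[0.12,-0.125,0],[0,0,0]],
    [[0.12,-0.125,0],[0,0,0]],
    [[0.12,-0.125,0],[0,0,0]],
    [[0.12,-0.125,0],[0,0,0]],
    [[0.12,-0.125,0],[0,0,0]],
    [[0,0,0],[0,0,0]],
    [[0,0,0],[0,0,0]]
  ]
}}

```text
t: 1.93
tool_pos: [0.4237, -0.1119, 0.2312]
ee_rot: [[0.94, 0.342, -0.0], [0.342, -0.94, 0.0], [-0.0, -0.0, -1.0]]
ft_force: [-1.0, -0.5, -0.9]
gripper_width: 0.0303
grasp_force: 0.0
```

```bash
cat > go.py <<'E'
from h import *
import sys
def go(tx,yaw=None):
    s=ctrl.get_state();R=np.array(s['ee_rot']);d=R.T@(np.array(tx)-s['tool_pos'])
    print('t',s['t'],'pos',np.round(s['tool_pos'],4),'yaw',np.degrees(np.arctan2(R[1,0],R[0,0])).round(2),'z',R[:,2].round(3),'F',np.round(s['ft_force'],1),'w',s['gripper_width'],'| tool delta frac',np.round(d/.15,3))
go(eval(sys.argv[1]))
E
python3 go.py "[.426,-.113,.084]"
```

```text
t 1.9333 pos [ 0.4237 -0.1119  0.2312] yaw 20.01 z [-0.  0. -1.] F [-1.  -0.5 -0.9] w 0.030306757677154125 | tool delta frac [0.012 0.013 0.981]
```

Call:
{"op": "play_rows", "data": {
  "motion": [
    [[0,0,0.126],[0,0,0]],
    [[0,0,0.126],[0,0,0]],
    [[0,0.01,0.126],[0,0,0]],
    [[0,0,0.126],[0,0,0]],
    [[0,0,0.126],[0,0,0]],
    [[0,0,0.126],[0,0,0]],
    [[0,0,0.126],[0,0,0]],
    [[0,0,0.126],[0,0,0]],
    [[0,0,0],[0,0,0]],
    [[0,0,0],[0,0,0]]
  ]
}}

```text
t: 2.77
tool_pos: [0.4229, -0.1153, 0.0796]
ee_rot: [[0.941, 0.338, -0.003], [0.338, -0.941, 0.0], [-0.002, -0.001, -1.0]]
ft_force: [-0.4, -0.4, 0.0]
gripper_width: 0.0301
grasp_force: 0.0
```

```bash
python3 go.py "[.445,-.1065,.08]"
python3 - <<'E'
from h import *
c=cam('side');a=c['color'][190:330,170:350]
cv2.imwrite('pics/s1.png',cv2.resize(a,None,fx=4,fy=4,interpolation=2)[:,:,::-1])
E
```

```text
t 2.7667 pos [ 0.4229 -0.1153  0.0796] yaw 19.75 z [-0.003  0.    -1.   ] F [-0.4 -0.4  0. ] w 0.030136353042905507 | tool delta frac [ 0.159 -0.005 -0.003]
```

View pics/s1.png

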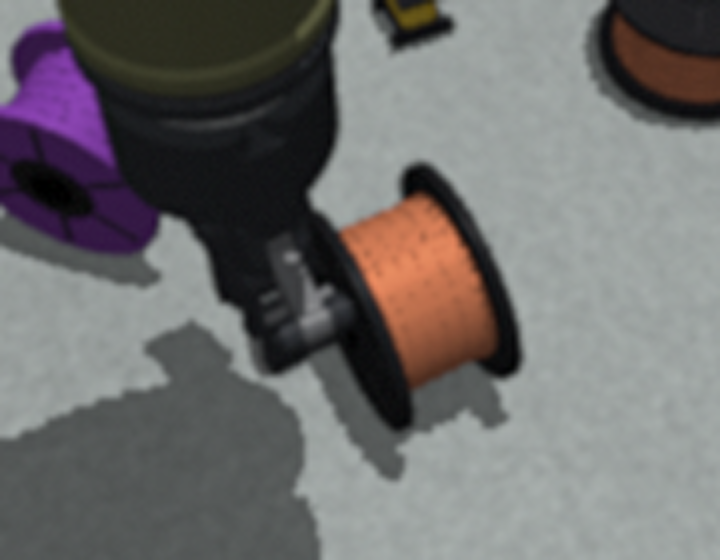

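The gripper stands just behind the near flange, with the fingertips near its upper rim. Push slowly along the axis.

Call:
{"op": "play_rows", "data": {
  "motion": [
    [[0.05,0,0],[0,0,0]],
    [[0.05,0,0],[0,0,0]],
    [[0.03,0,0],[0,0,0]],
    [[0.03,0,0],[0,0,0]],
    [[0.03,0,0],[0,0,0]],
    [[0.03,0,0],[0,0,0]],
    [[0.03,0,0],[0,0,0]],
    [[0.03,0,0],[0,0,0]],
    [[0,0,0],[0,0,0]]
  ]
}}

```text
t: 3.57
tool_pos: [0.465, -0.0997, 0.0802]
ee_rot: [[0.941, 0.34, 0.002], [0.34, -0.941, 0.001], [0.002, 0.0, -1.0]]
ft_force: [-0.8, -0.9, 1.0]
gripper_width: 0.0299
grasp_force: 0.7
```

Run:
```python
from h import *
c=cam('side');a=c['color'][190:330,170:350]
cv2.imwrite('pics/s2.png',cv2.resize(a,None,fx=4,fy=4,interpolation=2)[:,:,::-1])
```

```text
(no output)
```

View pics/s2.png

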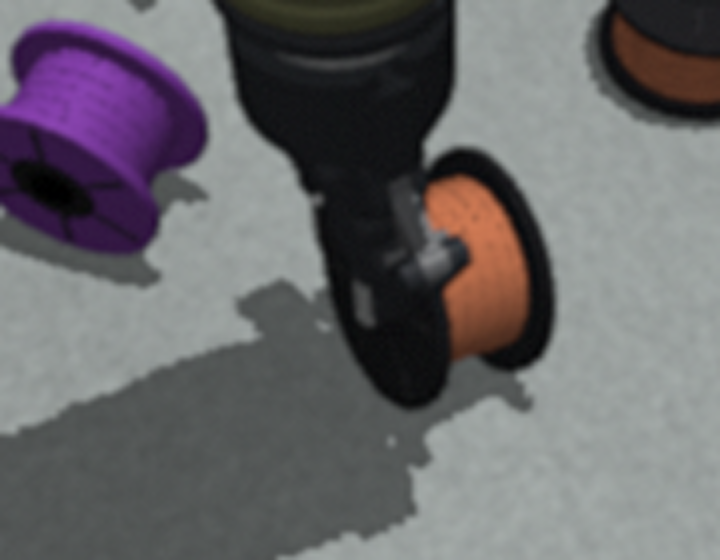

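It is tipping (near flange lifting, far foot in place). Continue.

Call:
{"op": "play_rows", "data": {
  "motion": [
    [[0.03,0,0],[0,0,0]],
    [[0.03,0,0],[0,0,0]],
    [[0.03,0,0],[0,0,0]],
    [[0.03,0,0],[0,0,0]],
    [[0.03,0,0],[0,0,0]],
    [[0.03,0,0],[0,0,0]],
    [[0.03,0,0],[0,0,0]],
    [[0,0,0],[0,0,0]],
    [[0,0,0],[0,0,0]],
    [[0,0,0],[0,0,0]]
  ]
}}

```text
t: 4.45
tool_pos: [0.4929, -0.0897, 0.08]
ee_rot: [[0.941, 0.339, -0.0], [0.339, -0.941, 0.0], [-0.0, -0.0, -1.0]]
ft_force: [0.2, -0.5, 0.9]
gripper_width: 0.0303
grasp_force: 0.0
```

Run:
```python
from h import *
c=cam('side');a=c['color'][150:330,170:390]
cv2.imwrite('pics/s3.png',cv2.resize(a,None,fx=3,fy=3,interpolation=2)[:,:,::-1])
```

```text
(no output)
```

View pics/s3.png

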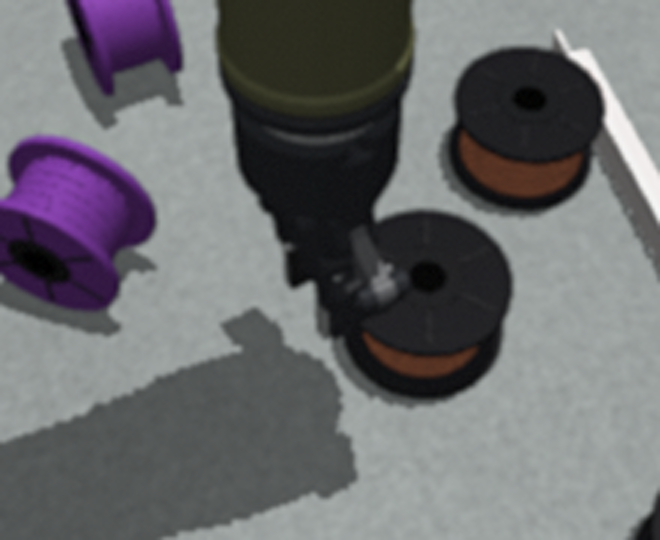

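The spool stands upright. Back off and measure it and the rail.

Call:
{"op": "play_rows", "data": {
  "motion": [
    [[-0.12,0,0],[0,0,0]],
    [[-0.12,0,0],[0,0,0]],
    [[-0.12,0,0],[0,0,0]],
    [[-0.12,0,0],[0,0,0]],
    [[0,0,0],[0,0,0]],
    [[0,0,0],[0,0,0]]
  ],
  "jaw": 55
}}

```text
t: 5.0
tool_pos: [0.4246, -0.1146, 0.0803]
ee_rot: [[0.941, 0.338, -0.0], [0.338, -0.941, -0.0], [-0.0, 0.0, -1.0]]
ft_force: [0.4, -1.1, 0.9]
gripper_width: 0.055
grasp_force: 0.0
```

```bash
cat > meas.py <<'E'
from fit import *
import pickle
T=cam('top');S=cam('side')
pickle.dump(T,open('top1.pkl','wb'));pickle.dump(S,open('side1.pkl','wb'))
import sys
g=eval(sys.argv[1])
for nm,v in(('spool',g),('left',[.653,.0573]),('right',[.685,-.246])):
    for k,cs in(('T',[T]),('S',[S])):
        x,f=fit(cs,v,1);print(nm,k,np.round(x,4),round(f,3))
E
python3 meas.py "[.556,-.068]"
python3 - <<'E'
from h import *
import pickle
T=pickle.load(open('top.pkl','rb'))
A=at(T,(246.7,140.7),.03);B=at(T,(474,144.3),.03);y=(A-B)/np.linalg.norm(A-B);print('rail',A,B,np.linalg.norm(A-B),(A+B)/2,np.degrees(np.arctan2(-y[0],y[1])))
E
python3 go.py "[.48,-.08,.02]"
```

```text
spool T [ 0.5573 -0.0669] 0.416
spool S [ 0.5578 -0.0653] 0.068
left T [0.6529 0.0573] 0.216
left S [0.6538 0.0586] 0.074
right T [ 0.6848 -0.2462] 0.057
right S [ 0.6853 -0.245 ] 0.059
rail [0.6993241  0.13823433 0.03      ] [ 0.74680755 -0.3177263   0.03      ] 0.45842641812603885 [ 0.72306583 -0.08974598  0.03      ] 5.945316330513647
t 5.1 pos [ 0.4263 -0.114   0.0803] yaw 19.81 z [ 0.001  0.    -1.   ] F [-0.6  0.5  0.6] w 0.054757214730993375 | tool delta frac [ 0.413 -0.092  0.403]
```

Upright spool at (0.5575,-0.066); home is (0.673,-0.095). Push direction -14°; place the opened fingers behind it.

Call:
{"op": "play_rows", "data": {
  "motion": [
    [[0.115,-0.08,0],[0,0,0]],
    [[0.115,-0.08,0],[0,0,0]],
    [[0.115,-0.08,0],[0,0,0]],
    [[0.115,-0.08,0],[0,0,0]],
    [[0,0,0],[0,0,0.0755]],
    [[0,0,0],[0,0,0.0755]],
    [[0,0,0],[0,0,0.0755]],
    [[0,0,0],[0,0,0.0755]],
    [[0,0,0],[0,0,0.0755]],
    [[0,0,0],[0,0,0]],
    [[0,0,0],[0,0,0]]
  ]
}}

```text
t: 6.02
tool_pos: [0.4747, -0.0449, 0.0801]
ee_rot: [[0.971, -0.24, 0.001], [-0.24, -0.971, -0.0], [0.001, -0.0, -1.0]]
ft_force: [0.1, 0.7, -0.9]
gripper_width: 0.055
grasp_force: 0.0
```

```bash
python3 go.py "[.475,-.0454,.008]"
```

```text
t 6.0167 pos [ 0.4747 -0.0449  0.0801] yaw -13.9 z [ 0.001 -0.    -1.   ] F [ 0.1  0.7 -0.9] w 0.054965618925732394 | tool delta frac [0.003 0.003 0.481]
```

Call:
{"op": "play_rows", "data": {
  "motion": [
    [[0,0,0.12],[0,0,0]],
    [[0,0,0.12],[0,0,0]],
    [[0,0,0.12],[0,0,0]],
    [[0,0,0.12],[0,0,0]],
    [[0,0,0],[0,0,0]],
    [[0,0,0],[0,0,0]]
  ]
}}

```text
t: 6.52
tool_pos: [0.4736, -0.0452, 0.0076]
ee_rot: [[0.97, -0.242, -0.002], [-0.242, -0.97, 0.001], [-0.002, -0.0, -1.0]]
ft_force: [-0.2, -0.3, 0.9]
gripper_width: 0.055
grasp_force: 0.0
```

Call:
{"op": "play_rows", "data": {
  "motion": [
    [[0.05,0,0],[0,0,0]],
    [[0.05,0,0],[0,0,0]],
    [[0.05,0,0],[0,0,0]],
    [[0.03,0,0],[0,0,0]],
    [[0.03,0,0],[0,0,0]],
    [[0.03,0,0],[0,0,0]],
    [[0.03,0,0],[0,0,0]],
    [[0.03,0,0],[0,0,0]],
    [[0.03,0,0],[0,0,0]],
    [[0.03,0,0],[0,0,0]],
    [[0.03,0,0],[0,0,0]],
    [[0,0,0],[0,0,0]]
  ]
}}

```text
t: 7.52
tool_pos: [0.5289, -0.0596, 0.0079]
ee_rot: [[0.97, -0.244, -0.004], [-0.244, -0.97, 0.0], [-0.004, 0.001, -1.0]]
ft_force: [-5.4, 1.2, 4.2]
gripper_width: 0.0551
grasp_force: 0.0
```

```bash
python3 meas.py "[.58,-.074]"; python3 go.py "[.622,-.082,.008]"
python3 - <<'E'
from h import *
import pickle
c=pickle.load(open('side1.pkl','rb'));a=c['color'][150:350,200:450]
cv2.imwrite('pics/s4.png',cv2.resize(a,None,fx=3,fy=3,interpolation=2)[:,:,::-1])
E
```

```text
spool T [ 0.5572 -0.0726] 0.397
spool S [ 0.577 -0.071] 0.136
left T [0.6529 0.0573] 0.605
left S [0.6527 0.0594] 0.161
right T [ 0.6851 -0.246 ] 0.788
right S [ 0.6853 -0.2451] 0.057
t 7.6167 pos [ 0.5288 -0.0596  0.008 ] yaw -14.15 z [-0.004  0.    -1.   ] F [-5.5  1.7  4.1] w 0.0548604619735649 | tool delta frac [ 0.639 -0.007 -0.003]
```

View pics/s4.png

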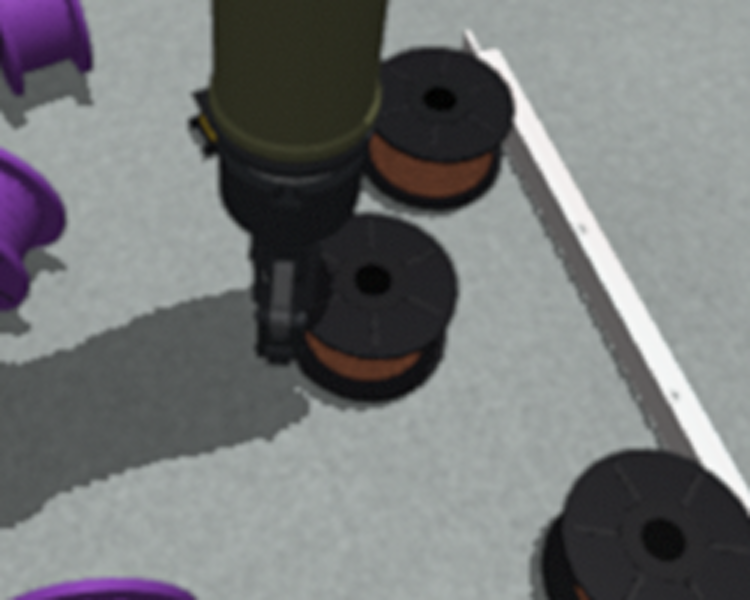

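The spool slides upright ahead of the two fingers, 99 mm still to go in the same direction.

Call:
{"op": "play_rows", "data": {
  "motion": [
    [[0.03,0,0],[0,0,0]],
    [[0.03,0,0],[0,0,0]],
    [[0.03,0,0],[0,0,0]],
    [[0.03,0,0],[0,0,0]],
    [[0.03,0,0],[0,0,0]],
    [[0.03,0,0],[0,0,0]],
    [[0.03,0,0],[0,0,0]],
    [[0.03,0,0],[0,0,0]],
    [[0.03,0,0],[0,0,0]],
    [[0.03,0,0],[0,0,0]],
    [[0.03,0,0],[0,0,0]],
    [[0.03,0,0],[0,0,0]]
  ]
}}

```text
t: 8.62
tool_pos: [0.58, -0.0725, 0.0078]
ee_rot: [[0.97, -0.244, -0.006], [-0.244, -0.97, 0.001], [-0.006, 0.001, -1.0]]
ft_force: [-8.6, 2.0, 6.4]
gripper_width: 0.055
grasp_force: 0.0
```

Call:
{"op": "play_rows", "data": {
  "motion": [
    [[0.03,0,0],[0,0,0]],
    [[0.03,0,0],[0,0,0]],
    [[0.03,0,0],[0,0,0]],
    [[0.03,0,0],[0,0,0]],
    [[0.03,0,0],[0,0,0]],
    [[0.03,0,0],[0,0,0]],
    [[0,0,0],[0,0,0]]
  ]
}}

```text
t: 9.2
tool_pos: [0.6077, -0.0793, 0.0078]
ee_rot: [[0.97, -0.244, -0.004], [-0.244, -0.97, 0.0], [-0.004, 0.0, -1.0]]
ft_force: [-4.0, 1.6, 2.8]
gripper_width: 0.0548
grasp_force: 0.0
```

```bash
python3 meas.py "[.655,-.09]"; python3 go.py "[.625,-.082,.008]"
```

```text
spool T [ 0.6567 -0.0953] 0.321
spool S [ 0.6558 -0.0902] 0.167
left T [0.653  0.0573] 0.682
left S [0.6542 0.0549] 0.311
right T [ 0.5686 -0.2623] 0.375
right S [ 0.6856 -0.2448] 0.058
t 9.3 pos [ 0.6075 -0.0793  0.0078] yaw -14.15 z [-0.004  0.    -1.   ] F [-4.9  1.9  2.9] w 0.054751051374846905 | tool delta frac [ 0.118 -0.011 -0.002]
```

Call:
{"op": "play_rows", "data": {
  "motion": [
    [[0.02,0,0],[0,0,0]],
    [[0.02,0,0],[0,0,0]],
    [[0.02,0,0],[0,0,0]],
    [[0.02,0,0],[0,0,0]],
    [[0.015,0,0],[0,0,0]],
    [[0,0,0],[0,0,0]]
  ]
}}

```text
t: 9.8
tool_pos: [0.621, -0.0827, 0.0077]
ee_rot: [[0.97, -0.244, -0.005], [-0.244, -0.97, 0.001], [-0.005, 0.001, -1.0]]
ft_force: [-6.0, 1.7, 4.1]
gripper_width: 0.055
grasp_force: 0.0
```

Call:
{"op": "play_rows", "data": {
  "motion": [
    [[0.01,0,0],[0,0,0]],
    [[0.01,0,0],[0,0,0]],
    [[0,0,0],[0,0,0]]
  ]
}}

```text
t: 10.05
tool_pos: [0.6235, -0.0834, 0.0077]
ee_rot: [[0.97, -0.244, -0.005], [-0.244, -0.97, 0.001], [-0.005, 0.001, -1.0]]
ft_force: [-6.8, 2.4, 4.7]
gripper_width: 0.0553
grasp_force: 0.0
```

Call:
{"op": "play_rows", "data": {
  "motion": [
    [[0.009,-0.003,0],[0,0,0]],
    [[0,0,0],[0,0,0]]
  ]
}}

```text
t: 10.22
tool_pos: [0.6238, -0.0833, 0.0076]
ee_rot: [[0.97, -0.245, -0.007], [-0.245, -0.97, 0.001], [-0.007, 0.001, -1.0]]
ft_force: [-10.1, 1.2, 5.6]
gripper_width: 0.0553
grasp_force: 0.0
```

Call:
{"op": "play_rows", "data": {
  "motion": [
    [[0.009,-0.003,0],[0,0,0]],
    [[0,0,0],[0,0,0]]
  ]
}}

```text
t: 10.38
tool_pos: [0.6239, -0.0832, 0.0075]
ee_rot: [[0.97, -0.245, -0.01], [-0.245, -0.97, 0.001], [-0.01, 0.002, -1.0]]
ft_force: [-12.2, 1.3, 8.8]
gripper_width: 0.0551
grasp_force: 0.0
```

The force rises and the tool has stalled: the spool is on the rail. Back off straight, raise, and look.

Call:
{"op": "play_rows", "data": {
  "motion": [
    [[-0.02,0,0],[0,0,0]],
    [[-0.04,0,0],[0,0,0]],
    [[-0.1,0,0],[0,0,0]],
    [[-0.1,0,0],[0,0,0]],
    [[-0.1,0,0],[0,0,0]],
    [[0,0,-0.15],[0,0,0]],
    [[0,0,-0.15],[0,0,0]],
    [[0,0,-0.15],[0,0,0]],
    [[0,0,-0.15],[0,0,0]],
    [[0,0,-0.15],[0,0,0]],
    [[-0.1,0,-0.15],[0,0,0]],
    [[-0.1,0,-0.15],[0,0,0]]
  ]
}}

```text
t: 11.38
tool_pos: [0.5474, -0.0631, 0.1666]
ee_rot: [[0.97, -0.245, 0.001], [-0.245, -0.97, 0.0], [0.001, -0.0, -1.0]]
ft_force: [0.4, -0.3, 0.3]
gripper_width: 0.0552
grasp_force: 0.0
```

Call:
{"op": "play_rows", "data": {
  "motion": [
    [[0.1,0.2,0],[0,0,0]],
    [[0.1,0.2,0],[0,0,0]],
    [[0.1,0.2,0],[0,0,0]],
    [[0,0.2,0],[0,0,0]],
    [[0,0.2,0],[0,0,0]],
    [[0,0.2,0],[0,0,0]],
    [[0,0.2,0],[0,0,0]],
    [[-0.1,0.2,0],[0,0,0]],
    [[-0.1,0.2,0],[0,0,0]],
    [[-0.1,0.2,0],[0,0,0]],
    [[-0.1,0.2,0],[0,0,0]],
    [[0,0,0],[0,0,0]]
  ]
}}

```text
t: 12.38
tool_pos: [0.4457, -0.3866, 0.1654]
ee_rot: [[0.967, -0.254, -0.004], [-0.254, -0.967, -0.004], [-0.002, 0.005, -1.0]]
ft_force: [-0.4, 0.1, -0.8]
gripper_width: 0.0549
grasp_force: 0.0
```

```bash
python3 meas.py "[.672,-.095]"; python3 go.py "[.625,-.082,.008]"
python3 - <<'E'
from h import *
import pickle
c=pickle.load(open('top1.pkl','rb'))
cv2.imwrite('pics/t5.png',c['color'][:,:,::-1])
E
```

```text
spool T [ 0.6727 -0.0968] 0.062
spool S [ 0.672 -0.095] 1.0
left T [0.653  0.0573] 0.068
left S [0.653  0.0573] 1.0
right T [ 0.6848 -0.2462] 0.062
right S [ 0.7189 -0.2297] 0.93
t 12.4833 pos [ 0.4507 -0.3809  0.1656] yaw -14.37 z [-0.    -0.001 -1.   ] F [ 0.7  1.  -0.2] w 0.054915611664908354 | tool delta frac [ 0.631 -2.22   1.05 ]
```

View pics/t5.png

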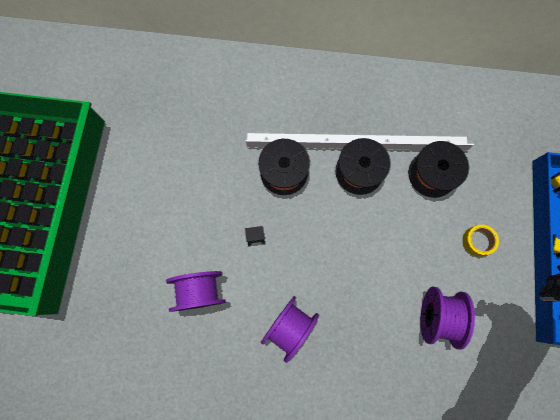

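Top view: the spool stands upright at (363,165), on the rail between the two standing spools. It measures x = -51, y = -2 mm in the rail frame. One check that the coil and the tape roll did not move, then hand in.

Run:
```python
from h import *
import pickle
A=pickle.load(open('top.pkl','rb'))['color'];B=pickle.load(open('top1.pkl','rb'))['color']
for n,(u,v) in dict(coil=(255,235),tape=(481,240)).items():
    t=A[v-20:v+20,u-20:u+20];r=cv2.matchTemplate(B[v-30:v+30,u-30:u+30],t,cv2.TM_CCOEFF_NORMED);_,m,_,l=cv2.minMaxLoc(r);print(n,m,np.array(l)-10)
```

```text
coil 0.9981613755226135 [0 0]
tape 0.9989830851554871 [0 0]
```

```bash
python3 -c "
from bench import ctrl
print(ctrl.close_job())"
```

```text
the job is handed in; nothing more can be done
None
```

The job is handed in after about 12.5 s: the spool stands upright against the rail, about 2 mm from the middle of the gap, and the two standing spools, the coil and the tape roll show no movement in the top view.

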